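Offer a turning scraper up flat on the grinder's tilted rest

TASK

The grinder is due for a bevel check with its wheels standing still: first push the stop switch's paddle down to the end of its stroke and let it spring back. Then take the flat scraper from the tool cradle, lay its blade, top face up, flat on the broad tilted rest in front of the grinder's left wheel, pointing squarely at the wheel, with its nose touching the wheel face, and finish while still holding it there, pressed flush against the rest. Leave the gouge, the tin and the turned mill where they are.

Things in the scene. Friction and masses are not known exactly. Their poses are not given: they have to be found in the camera images.
- scraper: flat turning scraper, 275 long, 0.29 kg: steel blade 130 x 25 x 8 (square nose, under-edge bevelled back 3.6), ferrule 16 x dia 21, wooden handle 129 x dia 30. Lies in one of the cradle's two slots. Origin: blade underside, mid-width, 85 behind the nose (bare blade x -45 to +85; centre of mass about x -20). x to the nose, y across, z out of the top face (at z 8; handle axis at z 4)
- blade_front (a point): point on the scraper's underside, mid-width, 15 behind the nose (x = +70 in the scraper's frame)
- blade_heel (a point): point on the scraper's underside, mid-width, 55 behind the nose (x = +30 in the scraper's frame)
- rest: broad steel rest at the left wheel, plate 54 x 100 x 6, clamped rigidly at a slope differing each time (7 to 24 deg), falling towards the robot. Origin on its tilt axis under the wheel-side edge; x up the slope to the wheel, y along the axle, z out of the plate. Flat upper face at z 10, x -49 to +5, y -50 to 50; wheel middle at y 0. A blade lying flat meets the wheel with its nose at x +8 to +16
- wheel: the grinder's left wheel, pale, dia 150 x 40 wide, standing still and fixed. Origin at its centre, 175 above the bench; y along the axle, x level, away from the robot. Open towards the robot; a sheet guard covers it from about 50 deg above level at the front, over the top. The rest's tilt axis lies 81 before and 16 below this centre; only its bracket stands under the rest, below its axis
- grinder: double-ended bench grinder, axle along its y, on a wooden riser 200 x 340 x 45 fixed to the bench; overall 340 wide, 265 high; origin under its middle, x away from the robot. The right wheel has only a small level rest
- paddle (a joint): angle of the sprung stop paddle: 0 = up, 0.26 rad = end of stroke (14 mm down at the pad point). Takes about 3 N to start and 8 N at the end when pushed at the pad point; springs back
- paddle_pad (a point): point on the paddle's upper face, mid-width, 15 from its free (robot-side) edge; press straight down here. The paddle is 70 x 70, hinged at its far edge, nearly level when up
- stop_switch: grey desk-console switch box fixed to the bench, 110 x 110, up to 60 high, top sloping down to the robot, paddle on top. Origin under its middle, x away from the robot
- cradle: wooden tool cradle fixed to the bench: base board 200 x 130 x 12, two notched cross bars 12 thick at x +85 (57 high) and x -85 (52 high), slots at y +35 and y -35 that hold the blade's underside 45 above the bench. Between the bars it is open down to the board. Origin under its middle, x along the slots away from the robot
- gouge: round-bladed gouge (14 diameter rod, same handle) in the other slot of the cradle; leave it. Origin and axes as for the scraper: underside of the rod, 82 behind its tip
- wax_tin: closed tin, 76 diameter x 55 high, upright on the bench; origin under its middle; leave it
- mill: turned wooden mill, 60 diameter at the foot, 132 high, upright on the bench; origin under its middle; leave it

How it is judged:
By the outcome, as a careful person would: the job done as asked, in the order asked, and still so for the second after the job is handed in, while the arm keeps its last pose, push and grip.
It also fails if it takes over 67 s, if anything falls off the work surface, if the arm or the gripper's body presses on something with over 40 N, if the wrist force passes 120 N, or if a joint passes its speed limit or range.

ROBOT

A 7-joint arm with a two-finger parallel gripper is mounted at the origin on the work surface. World frame = base frame: x ahead of the robot, y to its left, z up, the work surface at z = 0. Lengths are in m, angles in rad, forces in N, time in s.
With the tool pointing down it reaches from about 0.4 to 0.9 m from the base axis. Payload 5.5 kg.
Tool frame: the origin (TCP) lies at the very end of the fingers, on their centre line; the grasp point (between the pads) lies 19 mm behind it; z points along the fingers, y is the line along which they close (so a half turn about z gives the same grasp; the last joint's range is limited). The gripper opens to 92 mm and grips with 3 to 60 N. Pads are 19 mm wide; open, the fingers measure 130 mm over their backs; the gripper's body (75 mm by 190 mm) begins 47 mm behind the grasp point.
Start: joints at [1.49, 0.501, -0.427, 1.55, 0.221, 1.138, -0.21], TCP at [0.219, -0.612, 0.227] pointing down, gripper open.
Joint ranges: [-2.88, 2.88], [-0.31, 2.03], [-1.54, 1.56], [0.2, 2.42], [-1.41, 4.55], [0.19, 2.02], [-2.57, 2.57]. Speed limits (rad/s): [2.57, 2.57, 3.14, 3.14, 3.14, 3.14, 3.14].

INTERFACE

Orientations are given as a unit quaternion [x, y, z, w].
In Python, from rig import readout, imaging, order gives the robot as it stands. The module is installed in compiled form; this text tells all that it offers.
- The arm moves only by the shell command python3 -m inch 'ROWS' [FORCE]. ROWS is JSON, a list of rows, each a list of 7 numbers: the shift along the tool's x, y, z in cm, then the turn, a rotation vector about the tool's x, y, z in rad, then the finger opening in cm, from 0 to 9.18. A call has 1 to 5 rows; each row is the pose to reach, as a shift and turn from the pose commanded when the call began, along the tool's axes at that moment; what a row does not reach only later rows make up. A row lasts 1/8 s, in which the tool goes at most 62.5 mm and 10.7 degrees, less where a joint would pass 70% of its speed; a pose out of reach is approached as far as the arm can. A call with a gripper value outside its range is refused whole. The fingers move at their own pace and stop on an object; FORCE is the grip in N (left out, the last holds). Time passes only in rows, so rows that repeat a pose let the fingers close. It gives the time, the measured TCP pose, the force, the opening and the grip force at its end, in the units of the state.
- readout.observe(): the state, without advancing time (a new reading comes with each control period).
- imaging.get_image(name): name is "scene" or "top"; returns a dict with "image" (480x640x3 uint8, red, green, blue), "camera_matrix" (3x3 intrinsics, pixels), "D" ([k1, k2, p1, p2, k3] as OpenCV has them; the pictures are not rectified), "position" and "rotation" of the camera in the world. Camera axes: x right, y down, z forward; pixel columns grow to the right and rows downward; lengths in m; the calibration is good to about 2 mm. A picture is of the moment at which its call begins. There is no depth.
- order.finish_job(): hands the job in; it is judged then, once.
Trained networks look in the newest picture that a camera, given by its name, has taken for a name from the list of things; names that differ only in an ending like _2 or _b are one class to them, and where a whole thing is asked for, a point or a joint stands for the part that bears it (a point fixed in the world has none). Each returns a list of dicts, best first, with "confidence" (0 to 1); they miss things now and then, are a little off and sometimes report something else, mostly with a low value. They report only what shows in the picture. A call takes as long as a camera call.
- imaging.boxes_of(camera, query): "rect" ([left, top, right, bottom] in pixels, round what is visible of it).
- imaging.masks_of(camera, query): "region" (480x640 bool, what is visible of it) and "rect" ([left, top, right, bottom] in pixels, round what is visible of it).
- imaging.mark_of(camera, query): "xy" ([column, row] in pixels: a listed point, or the origin of a listed thing).
The state is a dict: "t": time; "qpos": joint angles; "joint_vel": joint speeds; "effort": joint torques, N m; "eef_pos": TCP position; "tool_rot": TCP orientation; "ft_force": force on the tool from outside, world axes, zero at the start; "ft_torque": the same for the moment, N m; "grip_width": finger opening in m; "gripper_force": force on a finger pad.
Only numpy, scipy, OpenCV 4.12 (cv2) and the standard library are available. Lean on these libraries where they do the work, as an engineer would, in place of code of your own. Each camera call takes 0.05 s, during which the arm holds its last target. There are 200 camera calls.

## Working session

There is one attempt and no reset: what is moved stays moved. The work goes in short steps, Python scripts to look and compute and a shell command to move; the robot and the scene stay as the last step left them, time stands still between calls to the robot, and variables do not carry over. Pictures are saved under pics/ and viewed, at most 10 in all, crops included, and the job is handed in when it is done.

```bash
mkdir -p pics; ls
cat > h.py <<'E'
import numpy as np, cv2, json
from scipy.spatial.transform import Rotation as R
from rig import readout, imaging, order
def cam(n):
    d=imaging.get_image(n); return d
def ray(d,uv):
    K=np.array(d["camera_matrix"]);D=np.array(d["D"],float)
    p=cv2.undistortPoints(np.array([[uv]],float),K,D)[0,0]
    Rm=np.array(d["rotation"]); 
    if Rm.shape!=(3,3): Rm=R.from_quat(Rm).as_matrix()
    v=Rm@np.array([p[0],p[1],1.]); return np.array(d["position"]),v/np.linalg.norm(v)
def proj(d,P):
    Rm=np.array(d["rotation"])
    if Rm.shape!=(3,3): Rm=R.from_quat(Rm).as_matrix()
    P=np.atleast_2d(P); rv=cv2.Rodrigues(Rm.T)[0]; t=-Rm.T@np.array(d["position"])
    return cv2.projectPoints(P.astype(float),rv,t,np.array(d["camera_matrix"]),np.array(d["D"],float))[0][:,0]
def atz(d,uv,z):
    o,v=ray(d,uv); return o+v*(z-o[2])/v[2]
def tri(rays):
    A=np.zeros((3,3));b=np.zeros(3)
    for o,v in rays:
        M=np.eye(3)-np.outer(v,v);A+=M;b+=M@o
    x=np.linalg.solve(A,b); return x,[np.linalg.norm((np.eye(3)-np.outer(v,v))@(x-o)) for o,v in rays]
E
cat > a.py <<'E'
from h import *
np.set_printoptions(precision=4,suppress=True)
D={}
for c in("scene","top"):
    d=cam(c);D[c]=d;cv2.imwrite(f"pics/{c}0.png",d["image"][:,:,::-1]); print(c,d["position"],np.array(d["rotation"]).tolist(), np.array(d["camera_matrix"]).tolist())
for q in["scraper","blade_front","blade_heel","rest","wheel","grinder","paddle","paddle_pad","stop_switch","cradle","gouge","wax_tin","mill"]:
    r=[]
    for c in D:
        m=imaging.mark_of(c,q); print(q,c,[(np.round(x["xy"],1).tolist(),round(x["confidence"],2)) for x in m[:3]])
        if m:r.append(ray(D[c],m[0]["xy"]))
    if len(r)==2:print("   ",*tri(r))
print(readout.observe())
E
python3 a.py
```

```text
pics
scene [1.1569 0.4099 0.8147] [0.41386344935456953, 0.8176679208933888, -0.3620585429809445, -0.17044010057711204] [[439.7974794482896, 0.0, 322.6899729619281], [0.0, 439.7974794482896, 238.99376224672625], [0.0, 0.0, 1.0]]
top [ 0.2638 -0.0492  1.4782] [0.7359302956603125, -0.666430856734203, 0.08041536498009326, -0.08837353787735128] [[621.4150676348429, 0.0, 318.5356977795405], [0.0, 621.4150676348429, 234.19346474395022], [0.0, 0.0, 1.0]]
scraper scene [([478.8, 335.1], 0.94)]
scraper top [([167.6, 252.6], 0.75)]
    [0.5355 0.338  0.0301] [np.float64(0.0019898309749681264), np.float64(0.0019898309749681333)]
blade_front scene [([486.6, 363.2], 0.79)]
blade_front top [([156.9, 227.6], 0.72)]
    [0.5928 0.375  0.0325] [np.float64(0.0001094078976447966), np.float64(0.0001094078976446971)]
blade_heel scene [([484.5, 343.7], 0.85)]
blade_heel top [([161.2, 239.0], 0.74)]
    [0.5629 0.3555 0.0473] [np.float64(0.00026705011273856015), np.float64(0.00026705011273870196)]
rest scene [([325.5, 252.1], 0.88)]
rest top [([158.5, 224.5], 0.75), ([313.6, 211.8], 0.6)]
    [0.6326 0.187  0.2903] [np.float64(0.14295632441778802), np.float64(0.142956324417788)]
wheel scene []
wheel top []
grinder scene [([270.4, 289.5], 0.63)]
grinder top [([366.5, 212.8], 0.6)]
    [ 0.6862 -0.1248  0.0048] [np.float64(0.002288041840899903), np.float64(0.0022880418408997485)]Traceback (most recent call last):
  File "a.py", line 9, in <module>
    m=imaging.mark_of(c,q); print(q,c,[(np.round(x["xy"],1).tolist(),round(x["confidence"],2)) for x in m[:3]])
ValueError: it knows: blade_front, blade_heel, cradle, gouge, grinder, mill, paddle_pad, rest, scraper, stop_switch, wax_tin, wheel
```

```bash
sed -i 's/0.png/1.png/; s/"scraper","blade_front","blade_heel","rest","wheel","grinder","paddle",/"rest","wheel",/' a.py; python3 a.py
```

```text
scene [1.1569 0.4099 0.8147] [0.41386344935456953, 0.8176679208933888, -0.3620585429809445, -0.17044010057711204] [[439.7974794482896, 0.0, 322.6899729619281], [0.0, 439.7974794482896, 238.99376224672625], [0.0, 0.0, 1.0]]
top [ 0.2638 -0.0492  1.4782] [0.7359302956603125, -0.666430856734203, 0.08041536498009326, -0.08837353787735128] [[621.4150676348429, 0.0, 318.5356977795405], [0.0, 621.4150676348429, 234.19346474395022], [0.0, 0.0, 1.0]]
rest scene [([326.2, 250.7], 0.57)]
rest top [([311.3, 212.1], 0.78)]
    [0.6298 0.0045 0.1649] [np.float64(0.0023655725496742395), np.float64(0.002365572549674245)]
wheel scene []
wheel top []
paddle_pad scene [([296.7, 188.6], 0.72)]
paddle_pad top [([425.1, 340.7], 0.66)]
    [ 0.3855 -0.2811  0.0586] [np.float64(0.0003433163961071248), np.float64(0.0003433163961071235)]
stop_switch scene [([288.5, 210.9], 0.66)]
stop_switch top [([423.7, 329.4], 0.89)]
    [ 0.4185 -0.2882 -0.0063] [np.float64(0.0021770498962191925), np.float64(0.0021770498962190537)]
cradle scene [([493.0, 328.8], 0.65)]
cradle top [([159.0, 274.4], 0.65)]
    [0.4845 0.355
[... 294 characters left out ...]
tin top []
mill scene [([296.5, 189.6], 0.52)]
mill top [([504.9, 271.5], 0.84)]
    [ 0.4884 -0.3277  0.1459] [np.float64(0.11224497821397929), np.float64(0.11224497821397916)]
{'t': 1.6, 'qpos': array([ 1.4902,  0.5009, -0.427 ,  1.5504,  0.2208,  1.1383, -0.2103]), 'joint_vel': array([-0.0009, -0.0004, -0.0013,  0.0002, -0.0013,  0.0005, -0.0024]), 'effort': array([  0.001 , -56.644 ,  -5.8099, -27.95  ,  -0.0666,   0.0208,
         0.0001]), 'eef_pos': array([ 0.2191, -0.612 ,  0.2267]), 'tool_rot': array([0.9853, 0.1711, 0.    , 0.    ]), 'ft_force': array([-0.2429, -0.4383, -0.1488]), 'ft_torque': array([0.013 , 0.0367, 0.0075]), 'gripper_force': 0.0, 'grip_width': 0.09167901815013624}
```

View pics/scene0.png

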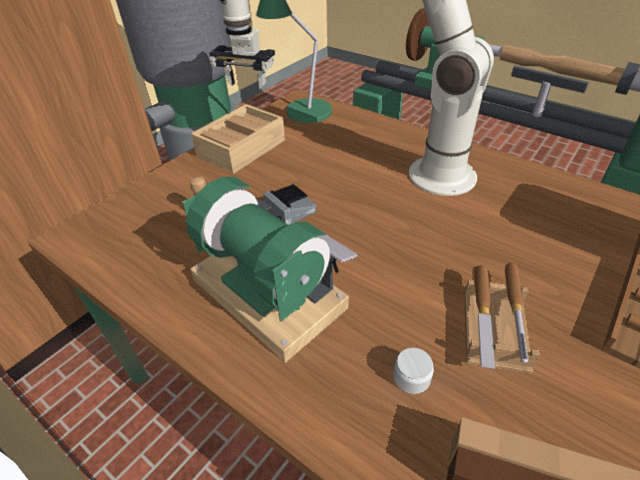

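View pics/top0.png

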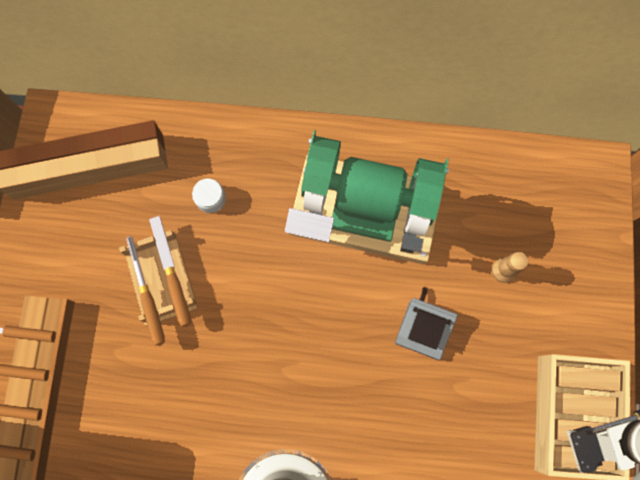

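The scene view shows the grinder with the broad rest at (340,247), the switch at (288,203), the scraper at (484,315) beside the gouge at (517,310), and the tin at (413,370). In the top view the rest is at (309,225), the paddle at (430,331), and the scraper runs from its nose at (155,220) to (183,322).

```bash
cat > b.py <<'E'
from h import *
np.set_printoptions(precision=4,suppress=True)
D={c:cam(c) for c in("scene","top")}
S={}
for q in["scraper","rest","wheel","paddle_pad","cradle","gouge","grinder","stop_switch","wax_tin"]:
    for c in D:
        m=imaging.masks_of(c,q)
        for i,x in enumerate(m[:2]): print(q,c,round(x["confidence"],2),np.round(x["rect"]).tolist(),int(x["region"].sum()))
        if m:S[q+"_"+c]=m[0]["region"]
np.savez("m.npz",**S)
import pickle;pickle.dump(D,open("D.pkl","wb"))
a=D["scene"]["image"][170:270,270:370,::-1]; b=D["top"]["image"][190:265,280:355,::-1]
def ov(img,q,c,y0,x0,s):
    im=cv2.resize(img,None,fx=s,fy=s,interpolation=cv2.INTER_CUBIC)
    return im
A=cv2.resize(D["scene"]["image"][215:290,290:365,::-1],(400,400),interpolation=cv2.INTER_CUBIC)
B=cv2.resize(D["top"]["image"][185:260,270:345,::-1],(400,400),interpolation=cv2.INTER_CUBIC)
cv2.imwrite("pics/rest.png",np.hstack([A,B]))
E
python3 b.py
```

```text
scraper scene 0.7 [473.0, 268.0, 497.0, 371.0] 1434
scraper top 0.96 [151.0, 219.0, 191.0, 327.0] 1391
rest scene 0.75 [319.0, 236.0, 358.0, 262.0] 475
rest top 0.96 [284.0, 206.0, 331.0, 240.0] 1116
rest top 0.7 [410.0, 308.0, 445.0, 349.0] 982
wheel scene 0.86 [296.0, 238.0, 332.0, 268.0] 443
wheel scene 0.39 [504.0, 265.0, 526.0, 361.0] 906
wheel top 0.88 [304.0, 195.0, 324.0, 214.0] 378
paddle_pad scene 0.86 [276.0, 183.0, 308.0, 204.0] 420
paddle_pad top 0.58 [408.0, 307.0, 445.0, 350.0] 998
cradle scene 0.95 [463.0, 278.0, 542.0, 370.0] 3253
cradle top 0.88 [120.0, 227.0, 198.0, 326.0] 2941
gouge scene 0.81 [506.0, 263.0, 526.0, 364.0] 1016
gouge top 0.65 [302.0, 197.0, 325.0, 212.0] 351
grinder scene 0.31 [274.0, 186.0, 308.0, 203.0] 406
grinder top 0.97 [287.0, 131.0, 446.0, 266.0] 13524
stop_switch scene 0.93 [261.0, 187.0, 316.0, 222.0] 1304
stop_switch scene 0.18 [191.0, 174.0, 206.0, 195.0] 206
stop_switch top 0.8 [396.0, 286.0, 458.0, 358.0] 2486
wax_tin scene 0.73 [396.0, 349.0, 437.0, 396.0] 1461
wax_tin top 0.77 [190.0, 181.0, 224.0, 214.0] 838
wax_tin top 0.51 [152.0, 216.0, 191.0, 328.0] 1329
```

View pics/rest.png

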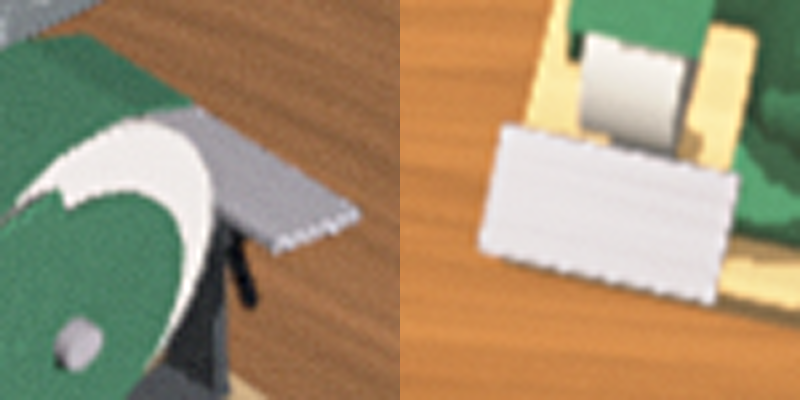

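The crop shows the rest plate's four upper corners clearly in the top view. In the scene view its left end edge shows, and the right part is hidden behind the guard. I'll fit poses next.

```bash
cat > c.py <<'E'
from h import *
import pickle
from scipy.optimize import least_squares, minimize
np.set_printoptions(precision=4,suppress=True)
D=pickle.load(open("D.pkl","rb")); M=np.load("m.npz")
s=400/75
pt=lambda l,ox,oy:(np.array(l,float)+.5)/s-.5+[ox,oy]
top=pt([[103,125],[338,175],[314,302],[80,250]],270,185)
sc=pt([[272,243],[357,207]],290,215); lin=pt([[203,108],[280,157]],290,215)
top[3]=pt([[80,250]],270,185)[0]
def TR(p):
    x,y,z,yaw,th=p
    return np.array([x,y,z]),R.from_euler("ZY",[yaw,-th]).as_matrix()
C=np.array([[5,50,10],[5,-50,10],[-49,-50,10],[-49,50,10]])/1e3
def res(p,zp=True):
    t,r=TR(p);W=C@r.T+t
    e=(proj(D["top"],W)-top).ravel(); q=proj(D["scene"],W)
    e2=(q[[0,3]]-sc).ravel(); d=q[2]-q[3]; n=np.array([-d[1],d[0]])/np.linalg.norm(d)
    return np.r_[e,e2,(lin-q[3])@n,(p[2]-.159)/.001*.5]
f=least_squares(res,[.63,0,.159,-.1,.25]); print("rest",f.x,np.degrees(f.x[3:]),"res",f.fun.round(2))
# silhouettes
def hull(d,P): return cv2.convexHull(proj(d,P).astype(np.float32)).astype(np.float32)
def cyl(x0,x1,r,zc): 
    a=np.linspace(0,2*np.pi,16,endpoint=False); return np.array([[x,r*np.cos(t),zc+r*np.sin(t)] for x in(x0,x1) for t in a])
def box(x0,x1,y0,y1,z0,z1): return np.array([[x,y,z] for x in(x0,x1) for y in(y0,y1) for z in(z0,z1)])
def draw(d,parts):
    K=8; im=np.zeros((480*4,640*4),np.uint8)
    for P in parts:
        h=hull(d,P)[:,0]; cv2.fillConvexPoly(im,np.round(((h+.5)*4-.5)*16).astype(np.int32),255,shift=4)
    return cv2.resize(im,(640,480),interpolation=cv2.INTER_AREA)/255.
scp=[box(-.045,.085,-.0125,.0125,0,.008),cyl(-.061,-.045,.0105,.004),cyl(-.19,-.061,.015,.004)]
def fit(q,parts,p0,n=4,cams=("scene","top")):
    def cost(p):
        r=R.from_euler("ZY",[p[3],-(p[4] if len(p)>4 else 0)]).as_matrix();t=p[:3]; c=0
        for cm in cams:
            a=draw(D[cm],[P@r.T+t for P in parts]);m=M[q+"_"+cm]
            c+=np.abs(a-m).sum()/m.sum()
        return c
    x=np.array(p0); 
    for k in range(3):
        sim=np.vstack([x]+[x+e for e in np.diag([.006,.006,.006,.06,.06][:len(x)])/(k+1)])
        o=minimize(cost,x,method="Nelder-Mead",options=dict(initial_simplex=sim,maxiter=250,xatol=1e-4)); x=o.x
    print(q,x,np.degrees(x[3:]),o.fun); return x
fit("scraper",scp,[.535,.338,.045,.35])
fit("rest",[box(-.049,.005,-.05,.05,.004,.010)],f.x,cams=("top",))
E
python3 c.py
```

```text
rest [ 0.6283  0.0016  0.1584 -0.1278  0.3567] [-7.3239 20.4364] res [ 0.56 -0.66  1.01 -0.14  0.25  0.01 -0.17 -0.19  0.93 -0.28  0.87  0.27
  0.01 -0.04 -0.32]
scraper [0.536  0.344  0.0499 0.4348] [24.9135] 0.19271538568292268
rest [ 0.6275  0.0025  0.1587 -0.1374  0.4483] [-7.874  25.6837] 0.04310914329889662
```

```bash
cat >> h.py <<'E'
def goto(pos,xdir,zdir,n=None):
    """prints total tool-frame shift(cm) and rotvec to reach world pose from measured pose"""
    s=readout.observe(); p=np.array(s["eef_pos"]);q=R.from_quat(s["tool_rot"])
    z=np.array(zdir,float);z/=np.linalg.norm(z);x=np.array(xdir,float);x-=z*(x@z);x/=np.linalg.norm(x)
    T=R.from_matrix(np.c_[x,np.cross(z,x),z])
    d=q.inv().apply(np.array(pos)-p)*100; r=(q.inv()*T).as_rotvec()
    print("shift cm",d.round(2),"rot",r.round(3),"rows>=",max(np.linalg.norm(d)/6.25,np.degrees(np.linalg.norm(r))/10.7).round(1)); return d,r
E
cat > d.py <<'E'
exec(open("c.py").read().split("fit(\"scraper\"")[0])
p=fit("paddle_pad",[box(-.07,0,-.035,.035,-.003,0)],[.445,-.29,.058,-.2])
c,s_=np.cos(p[3]),np.sin(p[3]); print("pad",p[:2]+np.array([c,s_])*-.055)
goto([p[0]-.055*c,p[1]-.055*s_,.11],[c,s_,0],[0,0,-1])
E
python3 d.py
```

```text
rest [ 0.6283  0.0016  0.1584 -0.1278  0.3567] [-7.3239 20.4364] res [ 0.56 -0.66  1.01 -0.14  0.25  0.01 -0.17 -0.19  0.93 -0.28  0.87  0.27
  0.01 -0.04 -0.32]
paddle_pad [ 0.4489 -0.2949  0.057  -0.3017] [-17.2856] 0.17738010100499785
pad [ 0.3963 -0.2786]
shift cm [ 27.92 -25.41  11.67] rot [ 0.    -0.     0.645] rows>= 6.3
```

```bash
python3 -m inch '[[4,-4,0,0,0,0,5],[8,-8,0,0,0,0,3],[12,-12,0,0,0,0,0],[16,-16,0,0,0,0,0],[20,-19,0,0,0,0,0]]' 20
python3 -m inch '[[4,-4,0,0,0,0,0],[7.2,-6.5,0,0,0,0.1,0],[7.2,-6.5,0,0,0,0.26,0],[7.2,-6.5,3,0,0,0.42,0],[7.2,-6.5,7,0,0,0.58,0]]'
python3 -m inch '[[0,0,3,0,0,0.06,0],[0,0,5,0,0,0.06,0],[0,0,5,0,0,0.06,0]]'
python3 -c "
from h import *
c,s=np.cos(-.29),np.sin(-.29)
goto([.389,-.28,.06],[c,s,0],[0,0,-1])"
```

```text
t: 3.22
eef_pos: [0.3439, -0.3637, 0.227]
tool_rot: [0.985, 0.171, -0.0, 0.0]
ft_force: [-0.0, -0.3, -0.2]
grip_width: 0.0463
gripper_force: 0.0
t: 3.85
eef_pos: [0.3904, -0.281, 0.1572]
tool_rot: [0.993, -0.12, 0.002, 0.001]
ft_force: [0.4, -0.3, -0.5]
grip_width: 0.0005
gripper_force: 0.0
t: 4.22
eef_pos: [0.3883, -0.2793, 0.1056]
tool_rot: [0.989, -0.147, -0.001, -0.001]
ft_force: [0.1, -0.1, -0.0]
grip_width: 0.0006
gripper_force: 0.0
shift cm [0.1  0.05 4.56] rot [-0.001  0.003 -0.006] rows>= 0.7
```

Look at the approach before pressing, then touch down.

```bash
python3 -m inch '[[0,0,1.5,0,0,0,0],[0,0,3,0,0,0,0],[0,0,4,0,0,0,0],[0,0,4,0,0,0,0]]'
python3 - <<'E'
from h import *
a=cam("scene")["image"][150:230,240:340,::-1];b=cam("top")["image"][280:360,380:480,::-1]
cv2.imwrite("pics/p1.png",np.hstack([cv2.resize(i,(400,320),interpolation=cv2.INTER_CUBIC) for i in(a,b)]))
E
python3 -m inch '[[0,0,0.3,0,0,0,0],[0,0,0.6,0,0,0,0],[0,0,0.8,0,0,0,0],[0,0,0.8,0,0,0,0]]'
```

```text
t: 4.72
eef_pos: [0.3886, -0.2797, 0.0658]
tool_rot: [0.989, -0.147, -0.001, -0.0]
ft_force: [0.1, 0.9, -0.3]
grip_width: 0.0006
gripper_force: 0.0
t: 5.32
eef_pos: [0.3893, -0.2803, 0.0588]
tool_rot: [0.989, -0.148, 0.0, 0.0]
ft_force: [-0.6, -0.1, 3.3]
grip_width: 0.0008
gripper_force: 1.6
```

View pics/p1.png

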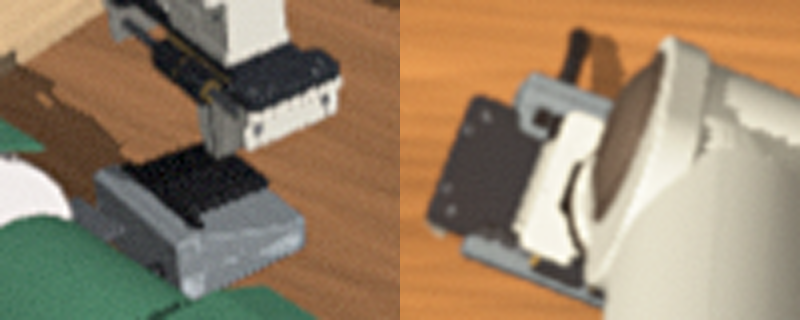

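The fingers sit over the robot-side half of the paddle, at about (230,150) in the left crop. Contact came at z≈0.059 with 3.3 N, so I press on.

```bash
python3 -m inch '[[0,0,0.4,0,0,0,0],[0,0,0.8,0,0,0,0],[0,0,1.1,0,0,0,0],[0,0,1.1,0,0,0,0]]'
python3 -m inch '[[0,0,0.1,0,0,0,0],[0,0,0.2,0,0,0,0],[0,0,0.2,0,0,0,0]]'
python3 -m inch '[[0,0,0.1,0,0,0,0],[0,0,0.15,0,0,0,0],[0,0,0.15,0,0,0,0]]'
```

```text
t: 5.82
eef_pos: [0.3895, -0.2804, 0.0479]
tool_rot: [0.989, -0.148, 0.0, 0.0]
ft_force: [-2.0, 0.6, 8.1]
grip_width: 0.0005
gripper_force: 4.2
t: 6.2
eef_pos: [0.3897, -0.2804, 0.0464]
tool_rot: [0.989, -0.147, 0.0, 0.0]
ft_force: [-2.2, 2.2, 11.6]
grip_width: 0.0003
gripper_force: 5.8
t: 6.58
eef_pos: [0.3898, -0.2806, 0.0458]
tool_rot: [0.989, -0.147, 0.0, 0.001]
ft_force: [-4.3, 3.8, 22.7]
grip_width: 0.0002
gripper_force: 11.4
```

The paddle reached its hard stop: the force climbed from 8 to 23 N with almost no further travel. I'll release it, refine the scraper pose and compute the next move.

```bash
python3 -m inch '[[0,0,-2,0,0,0,0],[0,0,-6,0,0,0,0],[0,0,-12,0,0,0,2],[0,0,-17,0,0,0,5],[0,0,-20,0,0,0,5]]'
cat > e.py <<'E'
exec(open("c.py").read().split("fit(\"scraper\"")[0])
def fz(q,parts,p0,z,cams):
    global fit
    def cost(p):
        r=R.from_euler("Z",p[2]).as_matrix();t=np.r_[p[:2],z];c=0
        for cm in cams:
            a=draw(D[cm],[P@r.T+t for P in parts]);m=M[q+"_"+cm];c+=np.abs(a-m).sum()/m.sum()
        return c
    x=np.array(p0)
    for k in range(3):
        sim=np.vstack([x]+[x+e for e in np.diag([.006,.006,.06])/(k+1)]);o=minimize(cost,x,method="Nelder-Mead",options=dict(initial_simplex=sim,xatol=1e-4));x=o.x
    print(q,cams,x,np.degrees(x[2]),o.fun);return x
for cs in [("top",),("scene",),("scene","top")]: p=fz("scraper",scp,[.536,.342,.43],.045,cs)
cr=[box(-.1,.1,-.065,.065,0,.012),box(.079,.091,-.065,.065,0,.05),box(-.091,-.079,-.065,.065,0,.045)]
fz("gouge",[cyl(-.045,.082,.007,.007),cyl(-.19,-.061,.015,.007)],[.486,.396,.4],.045,("scene",))
c,s_=np.cos(p[2]),np.sin(p[2]); g=p[:2]+.007*np.array([c,s_]); print("grasp",g)
goto([*g,.15],[c,s_,0],[0,0,-1])
E
python3 e.py
```

```text
t: 7.2
eef_pos: [0.3902, -0.2807, 0.2467]
tool_rot: [0.989, -0.148, 0.001, 0.001]
ft_force: [0.5, 0.1, 0.2]
grip_width: 0.0258
gripper_force: 0.0
rest [ 0.6283  0.0016  0.1584 -0.1278  0.3567] [-7.3239 20.4364] res [ 0.56 -0.66  1.01 -0.14  0.25  0.01 -0.17 -0.19  0.93 -0.28  0.87  0.27
  0.01 -0.04 -0.32]
scraper ('top',) [0.5369 0.3455 0.4411] 25.271510489224166 0.08341297698087141
scraper ('scene',) [0.5324 0.3438 0.432 ] 24.74976834634442 0.09631088139579404
scraper ('scene', 'top') [0.5366 0.3454 0.4361] 24.987911749569175 0.20092749790684883
gouge ('scene',) [0.4863 0.3982 0.4313] 24.711726597942672 0.16265632237146826
grasp [0.5429 0.3484]
shift cm [ -3.78 -64.64   9.56] rot [ 0.003 -0.003 -0.732] rows>= 10.5
```

```bash
python3 -m inch '[[-1,-5,0,0,0,0,5],[-2,-11,0,0,0,0,5],[-3,-17,0,0,0,0,5],[-4,-23,0,0,0,0,5],[-4,-29,0,0,0,0,5]]'
python3 -m inch '[[0,-6,0,0,0,0,5],[0,-12,0,0,0,0,5],[0,-18,0,0,0,0,5],[0,-24,0,0,0,0,5],[0,-30,0,0,0,0,5]]'
python3 -m inch '[[0,-3,0,0,0,-0.17,5],[0,-5.6,0,0,0,-0.34,5],[0,-5.6,3,0,0,-0.51,5],[0,-5.6,6,0,0,-0.68,5],[0,-5.6,9,0,0,-0.73,5]]'
python3 -c "
from h import *
c,s=np.cos(.436),np.sin(.436)
goto([.5429,.3484,.15],[c,s,0],[0,0,-1]);print(readout.observe()['qpos'])"
```

```text
t: 7.82
eef_pos: [0.4353, 0.0104, 0.2442]
tool_rot: [0.989, -0.148, 0.0, 0.001]
ft_force: [0.6, 0.1, -0.3]
grip_width: 0.0502
gripper_force: 0.0
t: 8.45
eef_pos: [0.5158, 0.2702, 0.2419]
tool_rot: [0.989, -0.148, -0.003, -0.0]
ft_force: [0.6, -1.2, -0.7]
grip_width: 0.0501
gripper_force: 0.0
t: 9.07
eef_pos: [0.5315, 0.3221, 0.1516]
tool_rot: [0.976, 0.216, -0.002, -0.001]
ft_force: [0.4, -0.2, -0.1]
grip_width: 0.0498
gripper_force: 0.0
shift cm [ 2.15 -1.9   0.16] rot [-0.003  0.004 -0.   ] rows>= 0.5
[-0.13240109  0.57624069 -0.62331196  1.68403857  0.38043355  1.00897642
 -2.02091645]
```

```bash
python3 -m inch '[[1,-1,2,0,0,0,5],[2.15,-1.9,5,0,0,0,5],[2.15,-1.9,6,0,0,0,5],[2.15,-1.9,6,0,0,0,5]]'
cat > v.py <<'E'
import sys
from h import *
n=sys.argv[1]; r=list(map(int,sys.argv[2:]))  # scene u,v half ; top u,v half
o=[]
for c,(u,v,h) in zip(("scene","top"),(r[:3],r[3:])):
    im=cam(c)["image"][max(v-h,0):v+h,max(u-h,0):u+h,::-1]; o.append(cv2.resize(im,(400,400),interpolation=cv2.INTER_CUBIC))
cv2.imwrite(f"pics/{n}.png",np.hstack(o))
E
python3 v.py g1 490 320 60 160 265 60
```

```text
t: 9.57
eef_pos: [0.5422, 0.3477, 0.0921]
tool_rot: [0.977, 0.215, -0.003, -0.001]
ft_force: [-0.4, -1.0, 0.6]
grip_width: 0.0504
gripper_force: 0.0
```

View pics/g1.png

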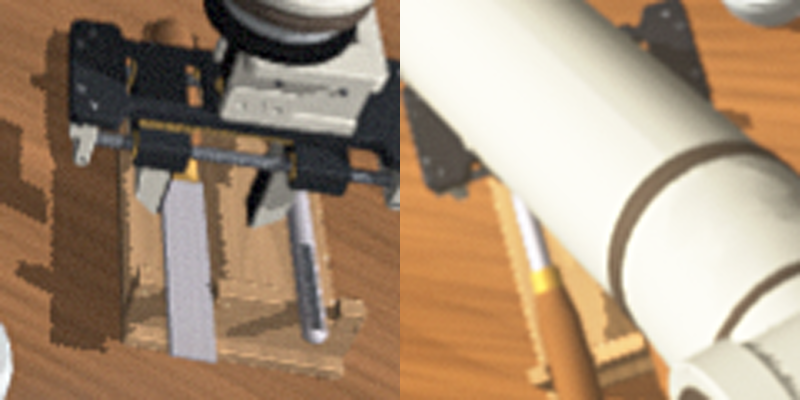

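The fingers straddle the blade: in the left crop the blade is at x 165–215 and the fingertips at about 150 and 255, still 6 cm up. Descend and grip.

```bash
python3 -m inch '[[0.05,0,2,0,0,0,5],[0.05,0,4,0,0,0,5],[0.05,0,5.5,0,0,0,5],[0.05,0,5.9,0,0,0,5],[0.05,0,5.9,0,0,0,5]]'
python3 -m inch '[[0,0,0,0,0,0,3.5],[0,0,0,0,0,0,2],[0,0,0,0,0,0,2],[0,0,0,0,0,0,1],[0,0,0,0,0,0,1]]' 15
python3 -m inch '[[0,0,0,0,0,0,1],[0,0,0,0,0,0,1],[0,0,0,0,0,0,1]]' 55
```

```text
t: 10.3
eef_pos: [0.5429, 0.3488, 0.0337]
tool_rot: [0.977, 0.215, -0.002, -0.001]
ft_force: [-0.2, -0.1, -0.2]
grip_width: 0.05
gripper_force: 0.0
t: 10.92
eef_pos: [0.5436, 0.3488, 0.0347]
tool_rot: [0.977, 0.215, -0.001, -0.001]
ft_force: [-0.5, -1.7, 4.4]
grip_width: 0.0247
gripper_force: 15.0
t: 11.3
eef_pos: [0.5436, 0.3487, 0.0347]
tool_rot: [0.977, 0.214, -0.002, -0.001]
ft_force: [0.3, -0.6, 5.9]
grip_width: 0.024
gripper_force: 55.0
```

```bash
python3 -m inch '[[0,0,-1,0,0,0,1],[0,0,-3,0,0,0,1],[0,0,-7,0,0,0,1],[0,0,-12,0,0,0,1],[0,0,-18,0,0,0,1]]'
cat > f.py <<'E'
exec(open("c.py").read().split("fit(\"scraper\"")[0])
g={c:cv2.GaussianBlur(cv2.cvtColor(D[c]["image"],cv2.COLOR_RGB2GRAY).astype(np.float32),(0,0),.7) for c in D}
def edge(c,a,b,lo,hi,w=3.5):
    out=[];d=(b-a);L=np.linalg.norm(d);n=np.array([-d[1],d[0]])/L
    for t in np.linspace(lo,hi,12):
        q=a+t*d; o=np.arange(-w,w+.01,.25); P=(q+o[:,None]*n).astype(np.float32)
        v=cv2.remap(g[c],P[:,0],P[:,1],cv2.INTER_LINEAR).ravel(); dv=np.abs(np.gradient(v))
        i=dv.argmax(); out.append(P[i] if dv[i]>1 else [np.nan]*2)
    return np.array(out)
# (cam, corner a, corner b, range)
E=[("top",0,1,.05,.25),("top",0,1,.75,.95),("top",1,2,.1,.9),("top",3,0,.1,.9),("top",2,3,.1,.9),("scene",2,3,.45,.92),("scene",3,0,.1,.9)]
p=f.x
def run(E,p,zs=1):
  for it in range(4):
    t,r=TR(p);W=C@r.T+t; pts=[edge(c,*proj(D[c],W)[[a,b]],lo,hi) for c,a,b,lo,hi in E]
    def rs(p):
        t,r=TR(p);W=C@r.T+t;e=[]
        for (c,a,b,_,_),Q in zip(E,pts):
            A,B=proj(D[c],W)[[a,b]];d=B-A;n=np.array([-d[1],d[0]])/np.linalg.norm(d);x=(Q-A)@n;e.append(np.nan_to_num(x))
        return np.r_[np.concatenate(e),(p[2]-.159)/.001*zs]
    o=least_squares(rs,p,loss="soft_l1",f_scale=.5);p=o.x
  print(p,np.degrees(p[3:]),"edge mean",[round(float(np.median(x)),2) for x in np.split(rs(p)[:-1],len(E))],"rms",np.sqrt(np.mean(rs(p)**2)).round(2)); return p
run(E,p); run(E,p,.2); run([e for i,e in enumerate(E) if i!=6],p); run([e for i,e in enumerate(E) if i!=4],p); run([e for i,e in enumerate(E) if i not in(5,6)],p)
E
python3 f.py
```

```text
t: 11.92
eef_pos: [0.543, 0.3481, 0.2157]
tool_rot: [0.977, 0.215, -0.003, -0.001]
ft_force: [1.9, 0.7, -2.7]
grip_width: 0.0239
gripper_force: 55.0
rest [ 0.6283  0.0016  0.1584 -0.1278  0.3567] [-7.3239 20.4364] res [ 0.56 -0.66  1.01 -0.14  0.25  0.01 -0.17 -0.19  0.93 -0.28  0.87  0.27
  0.01 -0.04 -0.32]
[ 0.6277  0.0034  0.1536 -0.1315  0.3151] [-7.5337 18.0539] edge mean [0.13, 0.12, -0.03, 0.25, 0.44, -0.16, -0.25] rms 0.68
[ 0.6276  0.0035  0.1532 -0.1267  0.3077] [-7.2585 17.6289] edge mean [0.2, 0.13, 0.06, 0.05, 0.39, -0.17, -0.12] rms 0.41
[ 0.627   0.0032  0.1592 -0.1276  0.4196] [-7.3095 24.0431] edge mean [0.14, 0.14, 0.1, 0.03, 0.28, -0.01] rms 0.3
[ 0.6274  0.0035  0.1534 -0.1295  0.3159] [-7.4175 18.0991] edge mean [0.0, 0.02, -0.04, 0.04, -0.19, -0.25] rms 0.76
[ 0.6277  0.0031  0.159  -0.127   0.4897] [-7.2792 28.0597] edge mean [-0.04, 0.02, 0.01, 0.1, -0.03] rms 0.32
```

```bash
cat >> f.py <<'E'
print('--- with edge 6 = lower edge')
C=np.vstack([C,C-[0,0,.006]])
E6=E[:6]+[("scene",7,4,.1,.9)]
p=run(E6,np.array([.627,.0032,.159,-.1276,.38])); run(E6,p,.3); run(E6+[("scene",3,0,.1,.9)],p)
for th in (18,20,22,24):
    t_=np.radians(th)
    from numpy import cos,sin
    zw=-81*sin(t_)+16*cos(t_); xw=81*cos(t_)+16*sin(t_); print(th,"nose x",xw-np.sqrt(75**2-(18-zw)**2),xw-np.sqrt(75**2-(10-zw)**2)+3.6)
E
python3 f.py | sed -n '/---/,$p'
```

```text
--- with edge 6 = lower edge
[ 0.627   0.0029  0.1595 -0.128   0.4207] [-7.3342 24.1016] edge mean [0.04, 0.19, 0.06, -0.04, 0.25, 0.12, 0.16] rms 0.31
[ 0.6269  0.003   0.16   -0.1252  0.431 ] [-7.1711 24.6938] edge mean [0.11, -0.06, 0.13, -0.0, 0.25, 0.02, 0.02] rms 0.34
[ 0.6272  0.0032  0.1587 -0.1317  0.4107] [-7.5462 23.533 ] edge mean [0.12, 0.11, -0.1, -0.02, 0.24, -0.03, 0.56, -1.49] rms 0.6
18 nose x 12.327780417310223 13.244337593300392
20 nose x 13.144455173713155 13.695209227572397
22 nose x 13.997154792897945 14.166652445192502
24 nose x 14.890884026024949 14.660954109173295
```

```bash
cat > t.py <<'E'
import sys
from h import *
# args: rest-frame offset of scraper dx,dy,dz (mm) from seated pose, slope deg, yaw deg, TCP-in-scraper x,z mm
def target(dx=0,dy=0,dz=0,th=23.5,yaw=-7.35,tx=7,tz=-10.8,nose=14.7,rest=(.627,.003,.159)):
    r=R.from_euler("ZY",[yaw,-th],degrees=True).as_matrix()
    o=np.array(rest)+r@(np.array([nose-85+dx,dy,10+dz])/1e3)
    return o+r@(np.array([tx,0,tz])/1e3),r
if __name__=="__main__":
    kw=dict(a.split("=") for a in sys.argv[1:]);kw={k:float(v) for k,v in kw.items()}
    P,r=target(**kw);print("target",P.round(4));goto(P,r[:,0],-r[:,2]);print(readout.observe()["qpos"].round(2))
E
python3 t.py dx=-40 dz=45
```

```text
target [0.5156 0.0174 0.1583]
shift cm [-16.34  28.89   5.73] rot [-0.117  0.405  0.553] rows>= 5.4
[-0.16  0.55 -0.65  1.57  0.35  1.15 -2.01]
```

```bash
python3 -m inch '[[-3,5,0,-0.01,0.05,0.1,1],[-6,10,0,-0.03,0.1,0.2,1],[-9,15.5,0,-0.06,0.2,0.3,1],[-12.5,21,0,-0.09,0.3,0.42,1],[-16,26.5,1,-0.117,0.405,0.553,1]]'
python3 -m inch '[[0,0,0,0,0,0,1],[0,0,0,0,0,0,1]]'
python3 t.py dx=-40 dz=45
```

```text
t: 12.55
eef_pos: [0.5105, 0.045, 0.2068]
tool_rot: [0.976, -0.065, 0.207, 0.013]
ft_force: [1.0, -1.8, -3.9]
grip_width: 0.0239
gripper_force: 55.0
t: 12.8
eef_pos: [0.5106, 0.0472, 0.206]
tool_rot: [0.977, -0.063, 0.205, 0.013]
ft_force: [1.4, 0.8, -2.8]
grip_width: 0.0243
gripper_force: 55.0
target [0.5156 0.0174 0.1583]
shift cm [-1.11  2.89  4.71] rot [-0.    -0.003 -0.   ] rows>= 0.9
[ 0.22  0.06 -0.48  2.25  0.38  0.49 -2.26]
```

```bash
python3 -m inch '[[-0.5,1.5,2,0,0,0,1],[-1.1,2.9,4,0,0,0,1],[-1.1,2.9,4.7,0,0,0,1],[-1.1,2.9,4.7,0,0,0,1]]'
python3 t.py dx=-40 dz=45
python3 v.py h1 335 250 45 300 220 45
python3 - <<'E'
from h import *
np.set_printoptions(precision=4,suppress=True)
D={c:cam(c) for c in("scene","top")}
s=readout.observe();q=R.from_quat(s["tool_rot"]).as_matrix();p=np.array(s["eef_pos"])
# predicted scraper frame
r=np.c_[q[:,0],-q[:,1],-q[:,2]];o=p-r@np.array([.007,0,-.0108])
for n,l in(("blade_front",[.07,0,0]),("blade_heel",[.03,0,0]),("scraper",[0,0,0])):
    rr=[]
    for c in D:
        m=imaging.mark_of(c,n); print(n,c,[(np.round(x["xy"],1),round(x["confidence"],2)) for x in m[:2]],"pred",proj(D[c],o+r@np.array(l)))
for c in D:
    print(c,"nose corners pred",proj(D[c],np.array([o+r@np.array([.085,y,.008]) for y in(.0125,-.0125)])).round(1).tolist())
E
```

```text
t: 13.3
eef_pos: [0.5166, 0.0188, 0.1578]
tool_rot: [0.977, -0.062, 0.204, 0.012]
ft_force: [-0.8, 0.9, -2.4]
grip_width: 0.0241
gripper_force: 55.0
target [0.5156 0.0174 0.1583]
shift cm [-0.06  0.16 -0.08] rot [-0.002 -0.002  0.001] rows>= 0.0
[ 0.22  0.15 -0.41  2.29  0.53  0.36 -2.34]
blade_front scene [(array([344.4, 226.2]), 0.84), (array([354.2, 225.8]), 0.6)] pred [[344.2836 226.1918]]
blade_front top [(array([303.8, 240.7]), 0.7)] pred [[304.0768 235.9369]]
blade_heel scene [(array([352.9, 224.3]), 0.57)] pred [[355.3179 223.6558]]
blade_heel top [(array([301.8, 254.4]), 0.63)] pred [[300.2987 253.9237]]
scraper scene [] pred [[363.158  221.8539]]
scraper top [(array([298.2, 266.8]), 0.87)] pred [[297.4943 267.2816]]
scene nose corners pred [[345.4, 226.5], [336.7, 221.2]]
top nose corners pred [[299.3, 228.4], [310.9, 231.0]]
```

View pics/h1.png

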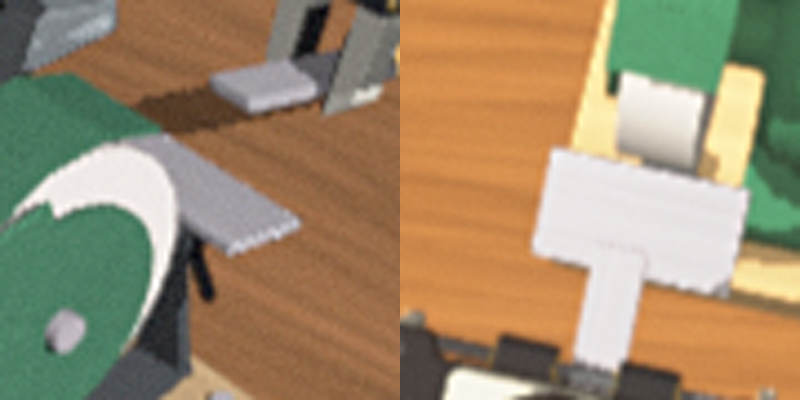

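The top view shows the blade square to the rest with its nose at about (305,231), 2 px behind my prediction. The scene view shows it above the plate and roughly parallel to it. I'll triangulate the nose.

```bash
cat > n.py <<'E'
from h import *
from t import target
np.set_printoptions(precision=2,suppress=True)
D={c:cam(c) for c in("scene","top")}
s=readout.observe();q=R.from_quat(s["tool_rot"]).as_matrix();p=np.array(s["eef_pos"])
r=np.c_[q[:,0],-q[:,1],-q[:,2]]
_,rr=target(); rest=np.array([.627,.003,.159])
c=dict(scene=[(346.0,227.1),(337.5,222.1)],top=[(298.9,230.4),(310.4,232.4)])
for i in(0,1):
    X,e=tri([ray(D[k],c[k][i]) for k in c]); print("corner: in TCP-scraper axes mm",r.T@(X-p)*1e3,"expect",[78,[12.5,-12.5][i],18.8],"in rest",rr.T@(X-rest)*1e3,"err",np.array(e)*1e3)
# tri rest corners with same cams for bias
t=dict(scene=[((357+.5)/(400/75)-.5+290,(207+.5)/(400/75)-.5+215)],top=[((80+.5)/(400/75)-.5+270,(250+.5)/(400/75)-.5+185)])
X,e=tri([ray(D[k],t[k][0]) for k in t]);print("rest corner(-49,50,10)",rr.T@(X-rest)*1e3,np.array(e)*1e3)
E
python3 n.py
```

```text
corner: in TCP-scraper axes mm [74.57 13.42 17.08] expect [78, 12.5, 18.8] in rest [-29.15  13.09  60.66] err [0.6 0.6]
corner: in TCP-scraper axes mm [ 75.48 -10.88  17.01] expect [78, -12.5, 18.8] in rest [-28.26 -11.21  60.6 ] err [0.06 0.06]
rest corner(-49,50,10) [-47.18  47.58  11.41] [0.87 0.87]
```

```bash
python3 t.py tx=10 tz=-9 dx=-8 dz=14 dy=-1
```

```text
target [0.5588 0.0108 0.1455]
shift cm [3.53 0.07 2.85] rot [-0.    -0.002 -0.001] rows>= 0.7
[ 0.22  0.15 -0.41  2.29  0.53  0.36 -2.34]
```

```bash
python3 -m inch '[[1.5,0,0.5,0,0,0,1],[3,0.07,1.5,0,0,0,1],[3.5,0.07,2.5,0,0,0,1],[3.5,0.07,2.85,0,0,0,1],[3.5,0.07,2.85,0,0,0,1]]'
python3 -m inch '[[0.4,0,0,0,0,0,1],[0.8,0,0,0,0,0,1],[1.1,0,0,0,0,0,1],[1.3,0,0,0,0,0,1],[1.3,0,0,0,0,0,1]]'
python3 t.py tx=10 tz=-9 dy=-1 dz=14
```

```text
t: 14.52
eef_pos: [0.5576, 0.0109, 0.1442]
tool_rot: [0.977, -0.063, 0.203, 0.013]
ft_force: [0.4, -0.3, -3.0]
grip_width: 0.0243
gripper_force: 55.0
t: 15.15
eef_pos: [0.5705, 0.0093, 0.1507]
tool_rot: [0.977, -0.063, 0.204, 0.013]
ft_force: [0.1, -0.5, -3.0]
grip_width: 0.024
gripper_force: 55.0
target [0.5661 0.0098 0.1487]
shift cm [-0.49 -0.    0.  ] rot [-0.    -0.002 -0.001] rows>= 0.1
[ 0.22  0.25 -0.39  2.18  0.57  0.38 -2.33]
```

Now dx=+4.9 at dz=14 and no contact. Advance in fine steps.

```bash
python3 -m inch '[[0.15,0,0,0,0,0,1],[0.3,0,0,0,0,0,1],[0.3,0,0,0,0,0,1]]'
python3 -m inch '[[0.1,0,0,0,0,0,1],[0.2,0,0,0,0,0,1],[0.2,0,0,0,0,0,1]]' 
python3 -m inch '[[0.1,0,0,0,0,0,1],[0.1,0,0,0,0,0,1]]' | grep -E "pos|ft"
python3 t.py tx=10 tz=-9 dy=-1 dz=14
```

```text
t: 15.52
eef_pos: [0.5732, 0.009, 0.1518]
tool_rot: [0.977, -0.063, 0.204, 0.013]
ft_force: [-0.8, -0.0, -3.2]
grip_width: 0.0242
gripper_force: 55.0
t: 15.9
eef_pos: [0.574, 0.0087, 0.1519]
tool_rot: [0.977, -0.063, 0.203, 0.013]
ft_force: [-2.2, 0.2, -3.2]
grip_width: 0.0241
gripper_force: 55.0
eef_pos: [0.5741, 0.0087, 0.1517]
ft_force: [-4.8, -0.1, -3.5]
target [0.5661 0.0098 0.1487]
shift cm [-0.87 -0.01 -0.04] rot [ 0.     0.001 -0.   ] rows>= 0.1
[ 0.22  0.26 -0.39  2.17  0.56  0.39 -2.32]
```

Nose contact came within about 1 mm of prediction. Retreat and lower onto the rest.

```bash
python3 -m inch '[[-0.8,0,0,0,0,0,1],[-1.4,0,0,0,0,0,1],[-1.4,0,0.3,0,0,0,1],[-1.4,0,0.5,0,0,0,1],[-1.4,0,0.5,0,0,0,1]]'
python3 -m inch '[[0,0,0.2,0,0,0,1],[0,0,0.4,0,0,0,1],[0,0,0.5,0,0,0,1],[0,0,0.5,0,0,0,1]]' 
python3 t.py tx=10 tz=-9 dy=-1;python3 -c "
from h import *
s=readout.observe();q=R.from_quat(s['tool_rot']);print(q.inv().apply(s['ft_force']).round(1),q.inv().apply(s['ft_torque']).round(2))"
```

```text
t: 16.77
eef_pos: [0.5654, 0.0101, 0.1427]
tool_rot: [0.977, -0.063, 0.204, 0.013]
ft_force: [0.2, 0.5, -2.6]
grip_width: 0.0246
gripper_force: 55.0
t: 17.27
eef_pos: [0.5669, 0.0098, 0.138]
tool_rot: [0.977, -0.063, 0.204, 0.013]
ft_force: [0.6, 0.5, -3.9]
grip_width: 0.0237
gripper_force: 55.0
target [0.5716 0.0091 0.1359]
shift cm [0.35 0.   0.38] rot [-0.    -0.001 -0.001] rows>= 0.1
[ 0.19  0.27 -0.36  2.2   0.62  0.35 -2.38]
[-1.1 -0.5  3.7] [ 0.04 -0.7  -0.03]
```

```bash
python3 -m inch '[[0.1,0,0.1,0,0,0,1],[0.2,0,0.2,0,0,0,1],[0.2,0,0.2,0,0,0,1]]'| grep -E "pos|ft"
python3 -m inch '[[0,0,0.1,0,0,0,1],[0,0,0.1,0,0,0,1]]' | grep -E "pos|ft"
python3 -m inch '[[0,0,0.1,0,0,0,1],[0,0,0.1,0,0,0,1]]' | grep -E "pos|ft"
cat > ft.py <<'E'
from h import *
s=readout.observe();q=R.from_quat(s['tool_rot']);print("tool F",q.inv().apply(s['ft_force']).round(1),"T",q.inv().apply(s['ft_torque']).round(2))
E
python3 ft.py; python3 t.py tx=10 tz=-9 dy=-1
```

```text
eef_pos: [0.5697, 0.0095, 0.1371]
ft_force: [-0.2, -0.0, -3.7]
eef_pos: [0.57, 0.0093, 0.1361]
ft_force: [-0.1, -0.3, -3.1]
eef_pos: [0.5704, 0.0093, 0.1352]
ft_force: [-0.2, 0.5, -3.5]
tool F [-1.7 -0.5  3.1] T [ 0.01 -0.67 -0.03]
target [0.5716 0.0091 0.1359]
shift cm [ 0.14  0.   -0.01] rot [-0.    -0.002 -0.001] rows>= 0.0
[ 0.18  0.28 -0.35  2.19  0.63  0.34 -2.39]
```

```bash
for i in 1; do python3 -m inch '[[0,0,0.1,0,0,0,1],[0,0,0.1,0,0,0,1]]' | grep -E "pos|ft"; python3 ft.py
python3 -m inch '[[0,0,0.1,0,0,0,1],[0,0,0.1,0,0,0,1]]' | grep -E "pos|ft"; python3 ft.py; done; python3 t.py tx=10 tz=-9 dy=-1
```

```text
eef_pos: [0.5706, 0.0093, 0.1347]
ft_force: [-5.6, 0.6, 3.0]
tool F [-4.   0.2 -5. ] T [-0.08 -0.98  0.05]
eef_pos: [0.5708, 0.0093, 0.1343]
ft_force: [-10.8, -0.3, 11.3]
tool F [ -5.2   1.7 -14.6] T [-0.19 -1.31 -0.04]
target [0.5716 0.0091 0.1359]
shift cm [ 0.14  0.01 -0.11] rot [ 0.001 -0.002 -0.   ] rows>= 0.0
[ 0.18  0.28 -0.34  2.19  0.63  0.34 -2.4 ]
```

```bash
python3 v.py k1 335 245 30 305 225 30; python3 -c "
from h import *
s=readout.observe();print(s['ft_torque'],s['ft_force'])"
```

```text
[ 0.01400636  1.31159993 -0.07225729] [-11.21049167   0.28934738  11.32669178]
```

View pics/k1.png

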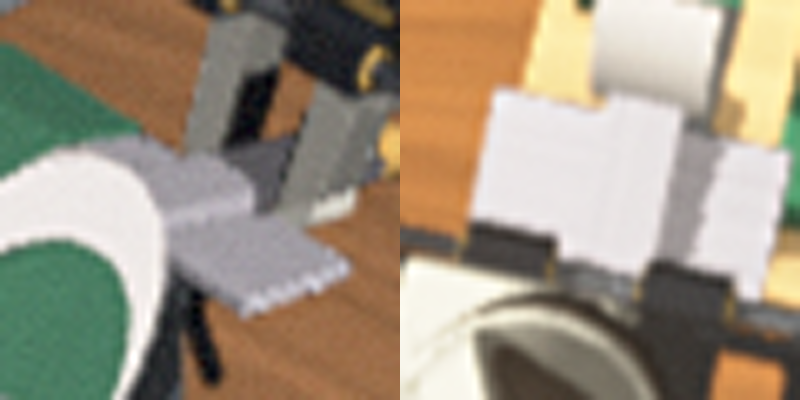

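The blade lies on the plate with its nose at the wheel face, at (648,105) in the right crop, and it is laterally centred. A small nose-down pitch will show whether it is truly flush.

```bash
for s in 1; do
python3 -m inch '[[0,0,0,0,-0.01,0,1],[0,0,0,0,-0.01,0,1],[0,0,0,0,-0.01,0,1]]' | grep -E "rot|pos"; python3 ft.py
python3 -m inch '[[0,0,0,0,-0.01,0,1],[0,0,0,0,-0.01,0,1],[0,0,0,0,-0.01,0,1]]' | grep -E "rot|pos"; python3 ft.py
python3 -m inch '[[0,0,0,0,-0.01,0,1],[0,0,0,0,-0.01,0,1],[0,0,0,0,-0.01,0,1]]' | grep -E "rot|pos"; python3 ft.py
done
```

```text
eef_pos: [0.5706, 0.0093, 0.1343]
tool_rot: [0.978, -0.063, 0.199, 0.013]
tool F [ -6.    2.  -16.5] T [-0.18 -1.46  0.03]
eef_pos: [0.5705, 0.0093, 0.1343]
tool_rot: [0.979, -0.063, 0.194, 0.013]
tool F [ -7.1   0.1 -18.7] T [-0.15 -1.53  0.02]
eef_pos: [0.5703, 0.0093, 0.1344]
tool_rot: [0.98, -0.063, 0.189, 0.013]
tool F [ -7.2   1.1 -19.2] T [-0.16 -1.64  0.02]
```

```bash
for s in 1; do
python3 -m inch '[[0,0,-0.1,0,0,0,1],[0,0,-0.1,0,0,0,1],[0,0,-0.1,0,0,0,1]]' 60 | grep -E "pos"; python3 ft.py
python3 -m inch '[[0,0,0,0,-0.015,0,1],[0,0,0,0,-0.015,0,1],[0,0,0,0,-0.015,0,1]]' | grep -E "rot|pos"; python3 ft.py
python3 -m inch '[[0,0,0,0,-0.015,0,1],[0,0,0,0,-0.015,0,1],[0,0,0,0,-0.015,0,1]]' | grep -E "rot|pos"; python3 ft.py
python3 -m inch '[[0,0,0,0,-0.015,0,1],[0,0,0,0,-0.015,0,1],[0,0,0,0,-0.015,0,1]]' | grep -E "rot|pos"; python3 ft.py
done; python3 t.py tx=10 tz=-9 dy=-1
```

```text
eef_pos: [0.5702, 0.0094, 0.1348]
tool F [-5.3  0.6 -9.3] T [-0.02 -1.21  0.02]
eef_pos: [0.5701, 0.0094, 0.1349]
tool_rot: [0.981, -0.063, 0.182, 0.012]
tool F [ -6.4   0.5 -11.9] T [-0.12 -1.42  0.01]
eef_pos: [0.5698, 0.0094, 0.1348]
tool_rot: [0.983, -0.063, 0.174, 0.012]
tool F [ -7.2   1.2 -13.3] T [-0.06 -1.45  0.02]
eef_pos: [0.5696, 0.0094, 0.1347]
tool_rot: [0.984, -0.063, 0.167, 0.011]
tool F [ -6.9   0.3 -13.3] T [-0.07 -1.49 -0.03]
target [0.5716 0.0091 0.1359]
shift cm [ 0.23  0.   -0.04] rot [0.001 0.074 0.   ] rows>= 0.4
[ 0.26  0.31 -0.43  2.13  0.51  0.45 -2.26]
```

```bash
cat > w.py <<'E'
import sys
from h import *
np.set_printoptions(precision=1,suppress=True)
d=cam("scene"); ms=imaging.masks_of("scene","scraper")
for m in ms[:2]: print(m["confidence"],np.round(m["rect"]),m["region"].sum())
s=readout.observe();q=R.from_quat(s["tool_rot"]);p=np.array(s["eef_pos"]);qm=q.as_matrix()
im=d["image"][:,:,::-1].copy(); X0=int(sys.argv[2]);Y0=int(sys.argv[3]);f=5
big=cv2.resize(im[Y0:Y0+110,X0:X0+150],None,fx=f,fy=f,interpolation=cv2.INTER_CUBIC)
r0=np.c_[qm[:,0],-qm[:,1],-qm[:,2]]; pt=np.degrees(np.arcsin(r0[2,0])); print("tool pitch",pt)
for a,col in((18,(0,0,255)),(21,(0,255,255)),(24,(255,0,0))):
    r=r0@R.from_euler("y",-(a-pt),degrees=True).as_matrix()
    piv=p+r0@np.array([0,0,.013]) # blade mid at grasp
    loc=lambda x,y,z: piv+r@np.array([x-.010,y,z-.004])
    L=[loc(x,0,.004) for x in(-.045,-.061,-.19)]
    U=proj(d,np.array(L+[loc(-.061,.015,.004),loc(-.19,.015,.004),loc(-.061,-.015,.004),loc(-.19,-.015,.004)])); print(a,U.tolist())
    B=((U-[X0,Y0]+.5)*f-.5)
    for i,j in((0,2),(3,4),(5,6)): cv2.line(big,tuple(int(v) for v in B[i]),tuple(int(v) for v in B[j]),col,1)
if ms:
    c,_=cv2.findContours(ms[0]["region"].astype(np.uint8)[Y0:Y0+110,X0:X0+150].repeat(f,0).repeat(f,1),cv2.RETR_EXTERNAL,cv2.CHAIN_APPROX_NONE);cv2.drawContours(big,c,-1,(0,255,0),1)
cv2.imwrite(f"pics/{sys.argv[1]}.png",big)
E
python3 w.py w1 310 170
```

```text
0.85 [324. 230. 375. 253.] 280
tool pitch 19.234105523191243
18 [[359.640104860536, 234.88409117878678], [363.82303112259217, 233.23283131339966], [394.4658786869186, 221.13527895218456], [368.7808801865101, 236.1912967302468], [399.2320533491837, 223.76713562783098], [358.9396465265688, 230.3189416580155], [389.76523939492773, 218.53984944497574]]
21 [[359.32510077111175, 235.95739349630784], [363.4139301266449, 234.6054832618644], [393.2767765158707, 224.73105012490686], [368.3601894777423, 237.56937508981792], [398.0137043127737, 227.3764255965776], [358.54183516427, 231.68616581238518], [388.6046988244781, 222.12211222455124]]
24 [[358.9719722641572, 237.04083531886306], [362.9570513846375, 235.98991705526416], [391.9816323915801, 228.33519187688253], [367.8920798324756, 238.95971600600544], [396.69050846732307, 230.99496512002446], [358.0959041669481, 233.06470448854208], [387.3369667995606, 225.71189161389006]]
```

View pics/w1.png

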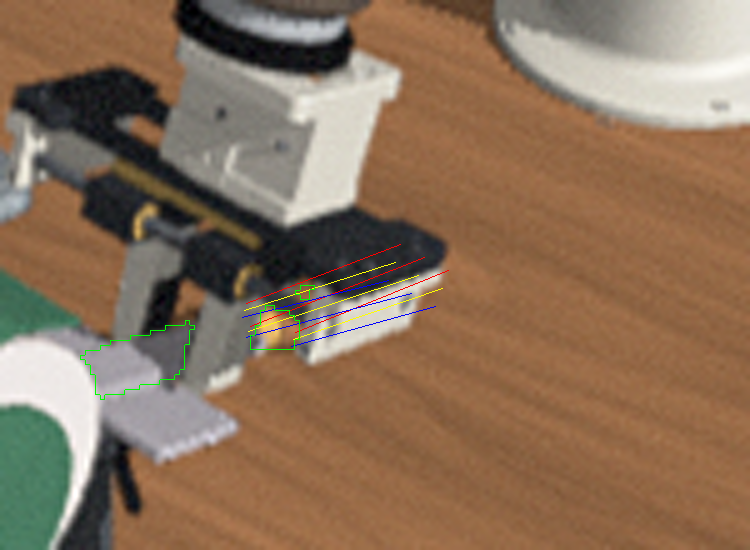

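The rest of the handle is hidden behind the gripper. The brass ferrule at (275,328) sits lower than the 18° line, which suggests the blade is steeper than the tool. I'll quantify that from the ferrule's lower edge and the blade's side edge.

```bash
cat > x.py <<'E'
from h import *
np.set_printoptions(precision=2,suppress=True)
d=cam("scene");hsv=cv2.cvtColor(d["image"],cv2.COLOR_RGB2HSV).astype(int)
reg=hsv[225:246,355:375]
yel=(reg[...,1]>110)&(reg[...,0]>=15)&(reg[...,0]<35)&(reg[...,2]>130)
for row,rr in zip(range(225,246),yel): print(row,"".join(".#"[int(v)] for v in rr))
s=readout.observe();p=np.array(s["eef_pos"]);qm=R.from_quat(s["tool_rot"]).as_matrix()
r0=np.c_[qm[:,0],-qm[:,1],-qm[:,2]]; pt=np.degrees(np.arcsin(r0[2,0]))
t=np.linspace(0,2*np.pi,24,endpoint=False)
for a in(17,19,21,23,25):
    r=r0@R.from_euler("y",-(a-pt),degrees=True).as_matrix();piv=p+r0@np.array([0,0,.013])
    F=np.array([piv+r@np.array([x-.01,.0105*np.cos(k),.0105*np.sin(k)]) for x in(-.045,-.061) for k in t])
    h=cv2.convexHull(proj(d,F).astype(np.float32))[:,0]
    m=np.zeros((480*8,640*8),np.uint8);cv2.fillConvexPoly(m,np.round((h+.5)*8).astype(np.int32),1)
    low=[(np.nonzero(m[:,int((u+.5)*8)])[0].max()/8-.5 if m[:,int((u+.5)*8)].any() else np.nan) for u in range(358,372)]
    print(a,np.array(low))
E
python3 x.py
```

```text
225 ...#................
226 ....................
227 ..#.................
228 ..#.................
229 ....................
230 ....................
231 ....................
232 ........###.........
233 .......#####........
234 .......#####........
235 .......#####........
236 .......#####........
237 ........###.........
238 .........##.........
239 .........#..........
240 ....................
241 ....................
242 ....................
243 ....................
244 ....................
245 ....................
17 [237.88 238.5  238.75 238.88 238.5  238.12 237.75 237.25 236.75 235.75
    nan    nan    nan    nan]
19 [238.75 239.38 239.62 239.5  239.12 238.75 238.38 238.   237.5  236.12
    nan    nan    nan    nan]
21 [239.75 240.25 240.38 240.25 239.88 239.5  239.12 238.75 238.12 236.38
    nan    nan    nan    nan]
23 [240.75 241.   241.12 240.88 240.62 240.25 240.   239.5  238.62    nan
    nan    nan    nan    nan]
25 [241.62 241.88 241.75 241.62 241.38 241.12 240.88 240.38 239.12    nan
    nan    nan    nan    nan]
```

```bash
for s in 1; do
python3 -m inch '[[-0.02,0,0,0,-0.02,0,1],[-0.03,0,0,0,-0.03,0,1],[-0.03,0,0,0,-0.03,0,1]]' | grep -E "pos"; python3 ft.py
python3 -m inch '[[-0.02,0,0,0,-0.02,0,1],[-0.03,0,0,0,-0.03,0,1],[-0.03,0,0,0,-0.03,0,1]]' | grep -E "pos"; python3 ft.py
python3 -m inch '[[-0.02,0,0,0,-0.02,0,1],[-0.03,0,0,0,-0.03,0,1],[-0.03,0,0,0,-0.03,0,1]]' | grep -E "pos"; python3 ft.py
done; python3 t.py tx=10 tz=-9 dy=-1; python3 x.py
```

```text
eef_pos: [0.5693, 0.0095, 0.1345]
tool F [ -7.1   0.1 -11.3] T [-0.14 -1.57 -0.03]
eef_pos: [0.5689, 0.0095, 0.1343]
tool F [ -7.3   0.4 -12. ] T [-0.08 -1.58 -0.04]
eef_pos: [0.5685, 0.0096, 0.1342]
tool F [-7.9  1.2 -9.6] T [-0.09 -1.54 -0.11]
target [0.5716 0.0091 0.1359]
shift cm [ 0.35  0.01 -0.09] rot [0.001 0.166 0.   ] rows>= 0.9
[ 0.31  0.35 -0.48  2.05  0.42  0.57 -2.15]
225 ....................
226 ....................
227 ....................
228 #...................
229 #...................
230 ....................
231 ....................
232 ....................
233 .......##...........
234 ......####..........
235 ......#####.........
236 .......#####........
237 ........####........
238 .........##.........
239 .........#..........
240 ....................
241 ....................
242 ....................
243 ....................
244 ....................
245 ....................
17 [237.88 238.62 238.88 238.88 238.5  238.12 237.75 237.25 236.75 235.88
    nan    nan    nan    nan]
19 [238.75 239.38 239.75 239.62 239.25 238.88 238.5  238.12 237.62 236.25
    nan    nan    nan    nan]
21 [239.75 240.38 240.5  240.25 239.88 239.5  239.25 238.88 238.12 236.38
    nan    nan    nan    nan]
23 [240.75 241.12 241.12 240.88 240.62 240.38 240.   239.62 238.75    nan
    nan    nan    nan    nan]
25 [241.62 242.   241.88 241.62 241.38 241.12 240.88 240.38 239.12    nan
    nan    nan    nan    nan]
```

The tool turned a further 5° nose-down but the ferrule stayed at the same pixels. So the blade is blocked by the plate, lies flush, and pivots in the pads. Now I'll check nose contact by comparing its radius to the wheel centre with the radius at the earlier touch.

```bash
cat > y.py <<'E'
from h import *
from t import target
_,rr=target(); psi=R.from_euler("z",-7.35,degrees=True).as_matrix()
wc=np.array([.627,.003,.159])+psi@np.array([.081,0,.016])
def nose(p,qm,a,touch=False):
    r0=np.c_[qm[:,0],-qm[:,1],-qm[:,2]];piv=p+r0@np.array([0,0,.013]);pt=np.degrees(np.arcsin(r0[2,0]))
    r=r0@R.from_euler("y",-(a-pt),degrees=True).as_matrix()
    return [piv+r@np.array(v) for v in([.075,0,.004],[.0714,0,-.004],[.015-.004,0,-.004])]
def rad(X): v=psi.T@(X-wc); return round(float(np.hypot(v[0],v[2])*1e3),2)
q1=R.from_quat(np.array([.977,-.063,.204,.013])).as_matrix()
print("touch",[rad(X) for X in nose(np.array([.5740,.0087,.1519]),q1,23.5)[:2]])
s=readout.observe();p=np.array(s["eef_pos"]);qm=R.from_quat(s["tool_rot"]).as_matrix()
for a in(19,20,21,22,23,24):
    n=nose(p,qm,a); print(a,"now",[rad(X) for X in n[:2]],"rest frame nose",(rr.T@(n[1]-[.627,.003,.159])*1e3).round(1))
E
python3 y.py
```

```text
touch [75.7, 73.69]
19 now [73.4, 74.71] rest frame nose [ 9.1 -0.9  4. ]
20 now [73.91, 74.93] rest frame nose [ 9.3 -0.9  5.2]
21 now [74.47, 75.19] rest frame nose [ 9.4 -0.9  6.4]
22 now [75.06, 75.49] rest frame nose [ 9.5 -0.9  7.7]
23 now [75.69, 75.83] rest frame nose [ 9.6 -0.9  8.9]
24 now [76.36, 76.21] rest frame nose [ 9.7 -0.9 10.2]
```

```bash
python3 -m inch '[[0.03,0,0,0,0,0,1],[0.07,0,0,0,0,0,1],[0.07,0,0,0,0,0,1],[0.07,0,0,0,0,0,1]]' ; python3 ft.py; python3 y.py | tail -2; python3 v.py z1 330 245 25 307 222 25
```

```text
t: 23.2
eef_pos: [0.5685, 0.0096, 0.1342]
tool_rot: [0.991, -0.064, 0.121, 0.008]
ft_force: [-12.5, 1.4, 9.3]
grip_width: 0.0238
gripper_force: 60.0
tool F [-10.    0.3 -12. ] T [-0.05 -1.89 -0.04]
23 now [75.66, 75.81] rest frame nose [ 9.6 -0.9  8.9]
24 now [76.33, 76.19] rest frame nose [ 9.7 -0.9 10.1]
```

View pics/z1.png

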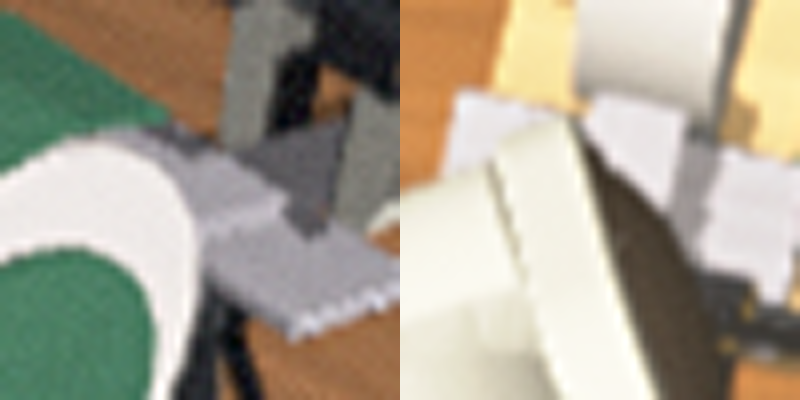

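The 0.7 mm extra push only raised the force, and the torque lever fits a contact at the nose, not at a finger. The nose edge meets the wheel at (640,105) in the right crop, and the blade is square and flush, so I hand in.

```bash
python3 -c "
from rig import order; print(order.finish_job())"
```

```text
the job is handed in; nothing more can be done
None
```

I pushed the stop paddle down to its hard stop and let it up, then laid the scraper flat and square on the left rest with its nose touching the wheel, and handed the job in at about 23 s with the arm still gripping and pressing it there; the result of the judging was not reported, and I did not check in a picture that the paddle sprang back.

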